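# Hold the hidden bolt head against the air nut runner

### The arm

A 7-joint arm with a two-finger parallel gripper is mounted at the origin on the work surface. World frame = base frame: x ahead of the robot, y to its left, z up, the work surface at z = 0. Lengths are in m, angles in rad, forces in N, time in s.
With the tool pointing down it reaches from about 0.35 to 0.9 m from the base axis. Payload 8.1 kg.
Tool frame: the origin (TCP) lies midway between the tips of the shut fingers; the grasp point (between the pads) lies arm.hold_point_z behind it (arm.hold_point_z is the distance from the TCP to the grasp point, in m); z points along the fingers, x is the direction in which the jaws open and shut, and the axes are right-handed (so a half turn about z gives the same grasp; the last joint's range is limited). The gripper opens to 92 mm and grips with 3 to 60 N. Pads are 19 mm wide; open, the fingers measure 130 mm over their backs; the gripper's body (75 mm by 190 mm) begins 47 mm behind the grasp point.
Start: joints at [-1.384, 0.434, 0.025, 1.573, -0.012, 1.134, -0.075], TCP at [0.179, 0.599, 0.227] pointing down, gripper open.
Joint ranges: [-2.62, 2.62], [-0.44, 2.09], [-1.27, 1.32], [0.08, 2.57], [-1.32, 4.46], [0.12, 2], [-2.74, 2.74]. Speed limits (rad/s): [2.22, 2.22, 3.01, 3.01, 3.14, 3.14, 3.14].

### API

Orientations are given as a rotation vector (axis times angle).
In Python, from cell import arm gives the robot as it stands.
- The arm moves only by the shell command python3 -m pendant 'ROWS' [FORCE]. ROWS is JSON, a list of rows, each an object with "dp": the shift along the tool's x, y, z in m, a list of three; "rotation": the turn, a rotation vector about the tool's x, y, z in rad, a list of three; "fingers": the closure, from -1 (fully open) to 1 (shut). In form: [{"dp": [x, y, z], "rotation": [rx, ry, rz], "fingers": fingers}, ...]. A call has 1 to 20 rows; each row is the pose to reach, as a shift and turn from the pose measured when the call began, along the tool's axes at that moment; what a row does not reach only later rows make up. A row lasts 1/8 s, in which the tool goes at most 62.5 mm and 10.7 degrees, less where a joint would pass 70% of its speed; a pose out of reach is approached as far as the arm can. A call with a gripper value outside its range is refused whole. The fingers move at their own pace and stop on an object; FORCE is the grip in N (left out, the last holds). Time passes only in rows, so rows that repeat a pose let the fingers close. It gives the time, the measured TCP pose, the force and the opening at its end, in the units of the state.
- arm.observe(): the state, without advancing time (a new reading comes with each control period).
- arm.get_image(name): name is "scene" or "top" or "wrist"; returns the picture (384x512x3 uint8, blue, green, red); there is no depth.
- arm.camera_params(name): a dict with "camera_matrix" (3x3 intrinsics, pixels), "k1" (the pictures are not rectified: a ray, as slopes to the right and down, at radius r is drawn at 1 + k1 r^2 times it, then the intrinsics apply), "rvec" (rotation vector, rad) and "tvec" (3), from world to camera coordinates, as OpenCV has them. Camera axes: x right, y down, z forward; pixel columns grow to the right and rows downward; lengths in m; the calibration is good to about 2 mm. A picture is of the moment at which its call begins: read the wrist's pose just before it. camera_params takes no time and is no camera call; for the wrist camera it gives the pose at the moment of the call.
- arm.sign_off(): hands the job in, once; it reports no verdict.
The state is a dict: "clock": time; "joints": joint angles; "dq": joint speeds; "joint_efforts": joint torques, N m; "position": TCP position; "ee_rot": TCP orientation; "force": force on the tool from outside, world axes, zero at the start; "ft_torque": the same for the moment, N m; "width": opening from 0.0 (shut) to 1.0 (fully open).
Only numpy, scipy, OpenCV 4.12 (cv2) and the standard library are available. Lean on these libraries where they do the work, as an engineer would, in place of code of your own. Each camera call takes 0.05 s, during which the arm holds its last target.

### The job

A bracket for a ware rack is being bolted together in the bench jig of the pottery studio: swing the lever of the air valve to half open (45 degrees) so that the nut runner starts to turn slowly, and let the lever go. The runner then drags the whole bolt round with the nut, so reach down into the narrow gap behind the bracket, grip the hex bolt head between the fingers and hold it firmly so that it no longer turns. Finish while still holding it, with the valve still half open and nothing else on the bench knocked over or shoved aside.

Things in the scene. Friction and masses are not known exactly. Their poses are not given: they have to be found in the camera images.
- jig: fixed assembly jig on a base plate 310 x 120 x 12; origin on the table right below the bolt head; x points along the bolt, from the runner (robot's side) to the back plate, z up. A grey air nut runner, 44 thick, lies in front of the bracket (x -85 to -214), top 125 above the table, in two black clamps.
- bolt_head (a point): centre of the steel hex bolt head, 100 above the table, at x = y = 0 of the jig: 30 across flats, 35 across corners, 16 thick along x; a 32 thick round sleeve fills x = -25 to -9 between it and the bracket; 88 free below its centre. The point's x axis is the bolt's axis; the point turns with the bolt.
- gap (a point): middle of the gap's upper mouth: 130 above the table, x = y = 0 of the jig, axes as the jig's. The gap is 50 wide along x: dark steel bracket leg (6 thick, 100 wide, top 130 high) with its rear face at x = -25, forked aluminium back plate (10 thick, 100 wide, top 115 high, 40 wide slot above 70 high) with its front face at x = +25; open above and at both sides (y).
- bolt (a joint): turn of the bolt in the runner, rad, right-handed about the jig's +x. The hex stands at angle joint bolt + joint valve: at 0 and every 1.047 of that sum two flats face the jig's +y and -y. Still while the valve is nearly shut; at half open the unheld bolt keeps turning positive at 0.02 to 0.07 rad/s for over 30 s, with weak torque (0.05 N m). Squeezed firmly, it stops at any angle.
- valve_stand: fixed stand of the ball valve, base 100 x 160; origin on the table below the valve's stem, the lever's vertical axis; pipe along y at 55 high (22 thick), with two posts up to 70 high at y = -62 and +62; z up
- lever_grip (a point): middle of the black grip of the valve lever, 80 from the stem's axis, 98 above the table; the grip is 56 long (52 to 108 from the axis), 14 wide, 18 tall (89 to 107 high), nothing higher than 70 under it. The point's x axis points outward along the lever, z up.
- valve (a joint): opening angle of the lever, rad: 0 shut (lever across the pipe, along the stand's +x), 1.571 fully open (along the pipe, stand's +y); grows anticlockwise from above; half open is 0.785. Stiff (about 0.8 N m), it stays where it is left.
- glaze_jar: bystander, leave alone: closed glaze jar, 54 wide, 62 tall; origin at the centre of its underside
- brush_pot: bystander, leave alone: white ceramic cup of brushes, 74 wide, brushes to 195 high; origin at the centre of its underside
- bowl: bystander, leave alone: terracotta bowl, 120 wide, 55 tall; origin at the centre of its underside
- spare_bracket: bystander, leave alone: spare dark steel angle bracket lying on the table, 100 x 100, upright leg 66 high; origin at the centre of its underside
- wrench: bystander, leave alone: steel wrench lying flat, 180 long; origin at the centre of its underside
- spare_nut: bystander, leave alone: loose hex nut, 30 across flats, 14 high; origin at the centre of its underside
- jug: bystander, leave alone: white plastic bottle, 68 wide, 150 tall; origin at the centre of its underside
There are look-alikes about, which are no part of the job. What is shaped like the valve_stand but purple or turquoise is not meant.

How it is judged:
On the way, in this order (a step that is already met when the one before it is completed fails the run):
1. the valve lever stands half open (45 degrees, within 7.5) and is let go (value of joint valve between 0.655 and 0.915 rad and contact force between the fingers and valve below 0.5 N), for 0.2 s.
2. the bolt head is gripped and does not turn (velocity of joint bolt between -0.01 and 0.01 rad/s and contact force between the fingers and bolt above 10 N and distance between the grasp point and bolt_head below 0.025 m), for 0.5 s.
At the end, for the whole second after the job is handed in: the valve lever stands at 45 degrees within 7.5; the fingers grip the bolt head with more than 10 N, the grasp point within 25 mm of the head's centre; the bolt turns slower than 0.01 rad/s; all through the last second, while holding (all of step 2 and value of joint valve between 0.655 and 0.915 rad); the arm keeps its last pose, push and grip.
It fails at once if a bystander is shoved more than 30 mm or tipped over (distance of any of glaze_jar, brush_pot, bowl, spare_bracket, wrench, spare_nut, jug from where it was at the start of the episode above 0.03 m or angle between any of glaze_jar, brush_pot, bowl, spare_bracket, wrench, spare_nut, jug's own z axis and vertical above 0.5 rad).
It also fails if it takes over 51 s, if anything falls off the work surface, if the arm or the gripper's body presses on something with over 40 N, if the wrist force passes 120 N, or if a joint passes its speed limit or range.

## Working session

There is one attempt and no reset: what is moved stays moved. The work goes in short steps, Python scripts to look and compute and a shell command to move; the robot and the scene stay as the last step left them, time stands still between calls to the robot, and variables do not carry over. Pictures are saved under pics/ and viewed, and the job is handed in when it is done.

```bash
ls; mkdir -p pics
python3 - <<'E'
from cell import arm
import cv2
print(arm.observe()); print(arm.hold_point_z)
for n in ["scene","top","wrist"]:
    p=arm.camera_params(n); print(n,p)
    cv2.imwrite(f"pics/{n}0.png",arm.get_image(n))
E
```

```text
pics
{'clock': 0.0, 'joints': array([-1.38356497,  0.43523657,  0.02493538,  1.57410213, -0.0115665 ,
        1.13397202, -0.07511309]), 'dq': array([-0.00056011,  0.00034861,  0.00153124, -0.00039075, -0.00100126,
       -0.00037482, -0.00059977]), 'joint_efforts': array([-1.17270943e-04, -6.67837214e+01,  9.84888487e-01, -3.14473271e+01,
       -6.05750293e-02,  4.27895319e-02,  1.90894953e-04]), 'position': array([0.17851869, 0.59843333, 0.22593414]), 'ee_rot': array([ 2.51813302e+00,  1.87668167e+00, -1.82349045e-03]), 'force': array([0.58374513, 0.14349376, 0.46536012]), 'ft_torque': array([ 0.00880201, -0.01322278,  0.01878546]), 'width': 0.9952068168153403}
0.0188
scene {'camera_matrix': array([[401.32120475,   0.        , 253.9095365 ],
       [  0.        , 401.32120475, 195.16346653],
       [  0.        ,   0.        ,   1.        ]]), 'k1': -0.052845513278914034, 'rvec': array([ 1.78902805,  1.89765488, -0.65111427]), 'tvec': array([ 0.03952628, -0.35468174,  1.68571066])}
top {'camera_matrix': array([[418.40928566,   0.        , 258.00019747],
       [  0.        , 418.40928566, 190.56084482],
       [  0.        ,   0.        ,   1.        ]]), 'k1': 0.02627909791155536, 'rvec': array([ 2.14566106, -2.11775545,  0.16500675]), 'tvec': array([-0.00510367,  0.52033144,  1.56551024])}
wrist {'camera_matrix': array([[280.28539238,   0.        , 255.82389108],
       [  0.        , 280.28539238, 191.86780788],
       [  0.        ,   0.        ,   1.        ]]), 'k1': -0.041008135446122605, 'rvec': array([-2.30686923, -1.72189145, -0.26858833]), 'tvec': array([-0.62435164, -0.04013879,  0.39154415])}
```

View pics/scene0.png

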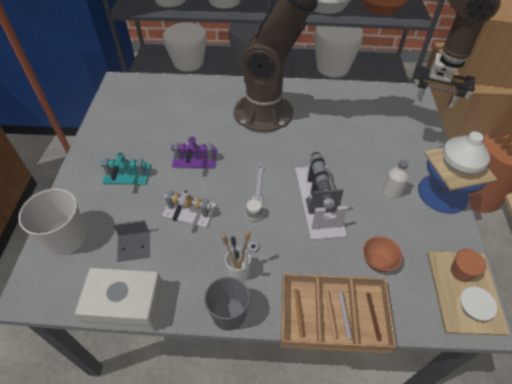

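View pics/top0.png

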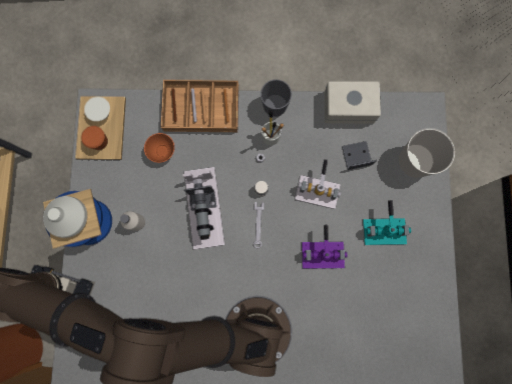

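View pics/wrist0.png

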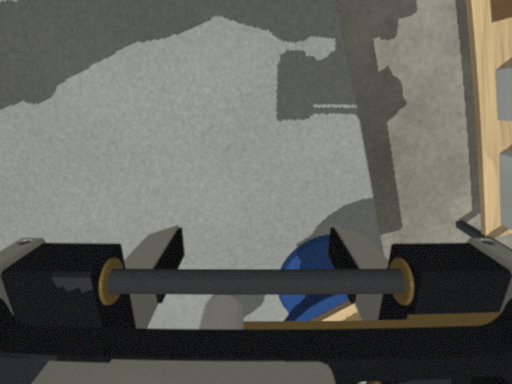

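```bash
cat > h.py <<'E'
import numpy as np, cv2
def cast(p,uv,z):
    K=p["camera_matrix"]; k1=p["k1"]
    R=cv2.Rodrigues(np.array(p["rvec"]))[0]; t=np.array(p["tvec"])
    uv=np.atleast_2d(np.array(uv,float)); d=np.array([k1,0,0,0,0.])
    n=cv2.undistortPoints(uv.reshape(-1,1,2),K,d).reshape(-1,2)
    r=np.c_[n,np.ones(len(n))]@R; c=-R.T@t
    s=(np.broadcast_to(z,len(r))-c[2])/r[:,2]
    return c+s[:,None]*r
def proj(p,X):
    d=np.array([p["k1"],0,0,0,0.])
    return cv2.projectPoints(np.atleast_2d(np.array(X,float)),p["rvec"],p["tvec"],p["camera_matrix"],d)[0].reshape(-1,2)
E
python3 - <<'E'
import cv2
t=cv2.imread('pics/top0.png'); s=cv2.imread('pics/scene0.png')
import numpy as np
def c(im,x,y,w,h,n): cv2.imwrite(n,cv2.resize(im[y:y+h,x:x+w],None,fx=8,fy=8,interpolation=cv2.INTER_CUBIC))
c(t,285,150,75,72,'pics/tv.png'); c(t,165,160,75,75+15,'pics/tj0.png'); c(s,145,175,90,60,'pics/sv.png'); c(s,280,140,85,75+25,'pics/sj0.png')
for n in ['tj0','sj0']:
    i=cv2.imread(f'pics/{n}.png'); 
    cv2.imwrite(f'pics/{n[:2]}.png',cv2.resize(i,None,fx=.75,fy=.75))
E
```

```text
(no output)
```

View pics/tv.png

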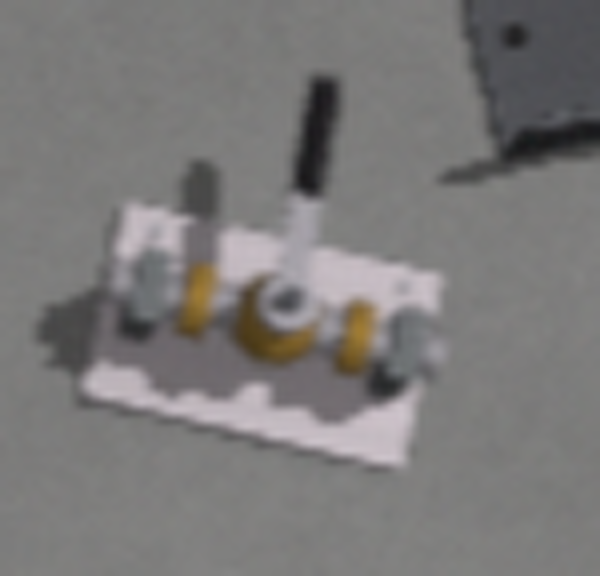

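View pics/tj.png

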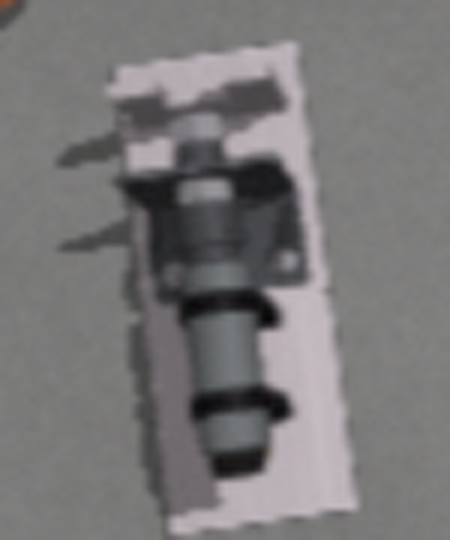

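View pics/sv.png

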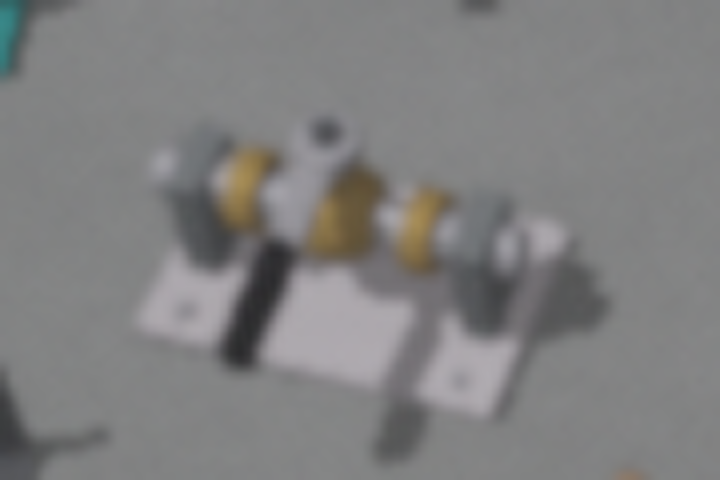

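View pics/sj.png

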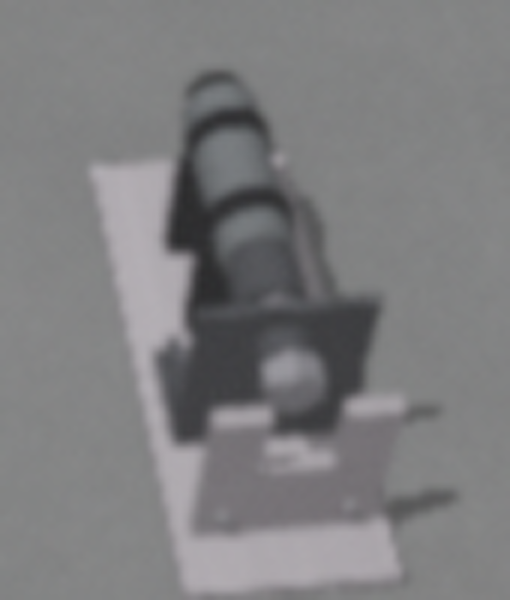

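Run:
```python
from cell import arm
from h import *
t=arm.camera_params("top"); s=arm.camera_params("scene")
np.set_printoptions(precision=4,suppress=True)
f=lambda a,o,k:np.array(a,float)/k+np.array(o)-(0.5-0.5/k)
V=f([(122,205),(440,278),(405,465),(85,395)],(285,150),8)
v=cast(t,V,.012);print("stand",v,v.mean(0),[np.linalg.norm(v[i]-v[i-1]) for i in range(4)])
g=cast(t,f([(325,77),(308,192)],(285,150),8),.107);print("grip top",g,g.mean(0))
print("stem",cast(t,f([(288,303)],(285,150),8),.107))
print("scene stem",cast(s,f([(326,132)],(145,175),8),.107), "grip", cast(s,f([(240,358),(280,255)],(145,175),8),.098))
J=f([(110,72),(296,43),(356,508),(172,532)],(165,160),6)
j=cast(t,J,.012);print("jig",j,j.mean(0),[np.linalg.norm(j[i]-j[i-1]) for i in range(4)])
# bracket top edge z .13 (top view) ends
print("brk",cast(t,f([(125,180),(293,163)],(165,160),6),.13))
print("bolt head top",cast(t,f([(198,128)],(165,160),6),.115))
print("scene head",cast(s,f([(293,380)],(280,140),6),.1))
print("scene brk top",cast(s,f([(190,312),(380,300)],(280,140),6),.13))
print("scene plate top",cast(s,f([(212,412),(405,403)],(280,140),6),.115))
for n,px in [("pot",(272,130)),("wrench",(259,225)),("jar",(261,188)),("sb",(356,155)),("nut",(260,158)),("bowl",(159,149)),("jug",(131,221))]: print(n,cast(t,[px],.03))
```

```text
stand [[ 0.5888 -0.1618  0.012 ]
 [ 0.5542 -0.3171  0.012 ]
 [ 0.4618 -0.2985  0.012 ]
 [ 0.4941 -0.1435  0.012 ]] [ 0.5247 -0.2302  0.012 ] [np.float64(0.09645371408617141), np.float64(0.1591829960054923), np.float64(0.09428811201182748), np.float64(0.15837391977036414)]
grip top [[ 0.6313 -0.2477  0.107 ]
 [ 0.5766 -0.2392  0.107 ]] [ 0.6039 -0.2434  0.107 ]
stem [[ 0.5243 -0.2294  0.107 ]]
scene stem [[ 0.5322 -0.2289  0.107 ]] grip [[ 0.6369 -0.2461  0.098 ]
 [ 0.5874 -0.2392  0.098 ]]
jig [[0.5977 0.2996 0.012 ]
 [0.6188 0.1778 0.012 ]
 [0.315  0.1299 0.012 ]
 [0.2983 0.247  0.012 ]] [0.4575 0.2136 0.012 ] [np.float64(0.3039605446193067), np.float64(0.12365793460117792), np.float64(0.3074737873665642), np.float64(0.11826963975685087)]
brk [[0.5063 0.2647 0.13  ]
 [0.518  0.1633 0.13  ]]
bolt head top [[0.5417 0.2241 0.115 ]]
scene head [[0.547 0.227 0.1  ]]
scene brk top [[0.5286 0.17   0.13  ]
 [0.5145 0.2699 0.13  ]]
scene plate top [[0.5816 0.1814 0.115 ]
 [0.5699 0.2811 0.115 ]]
pot [[ 0.7666 -0.0503  0.03  ]]
wrench [[ 0.3891 -0.0038  0.03  ]]
jar [[ 0.5327 -0.0097  0.03  ]]
sb [[ 0.6683 -0.3799  0.03  ]]
nut [[ 0.652  -0.0042  0.03  ]]
bowl [[0.6836 0.3942 0.03  ]]
jug [[0.3983 0.4864 0.03  ]]
```

```bash
cat >> h.py <<'E'
from scipy.spatial.transform import Rotation as Ro
def rel(arm,tcp,yaw):
    """tool down, tool x at world yaw; print dp/rotation from the present pose"""
    o=arm.observe(); R=Ro.from_rotvec(o["ee_rot"]); c,s=np.cos(yaw),np.sin(yaw)
    T=Ro.from_matrix(np.array([[c,s,0],[s,-c,0],[0,0,-1]]))
    return R.inv().apply(np.array(tcp)-o["position"]).round(4),(R.inv()*T).as_rotvec().round(4)
E
python3 - <<'E'
from cell import arm
from h import *
print(rel(arm,[0.605,-0.244,0.20],1.40))
E
```

```text
(array([-0.6855,  0.6495,  0.027 ]), array([ 0.    ,  0.0012, -0.1191]))
```

```bash
python3 -m pendant '[{"dp":[-0.3,0.3,0],"rotation":[0,0,-0.06],"fingers":-1},{"dp":[-0.3,0.3,0],"rotation":[0,0,-0.06],"fingers":-1},{"dp":[-0.3,0.3,0],"rotation":[0,0,-0.06],"fingers":-1},{"dp":[-0.3,0.3,0],"rotation":[0,0,-0.06],"fingers":-1},{"dp":[-0.3,0.3,0],"rotation":[0,0,-0.06],"fingers":-1},{"dp":[-0.3,0.3,0],"rotation":[0,0,-0.06],"fingers":-1},{"dp":[-0.685,0.65,0],"rotation":[0,0,-0.12],"fingers":-1},{"dp":[-0.685,0.65,0],"rotation":[0,0,-0.12],"fingers":-1},{"dp":[-0.685,0.65,0],"rotation":[0,0,-0.12],"fingers":-1},{"dp":[-0.685,0.65,0],"rotation":[0,0,-0.12],"fingers":-1},{"dp":[-0.685,0.65,0],"rotation":[0,0,-0.12],"fingers":-1},{"dp":[-0.685,0.65,0],"rotation":[0,0,-0.12],"fingers":-1},{"dp":[-0.685,0.65,0],"rotation":[0,0,-0.12],"fingers":-1},{"dp":[-0.685,0.65,0.027],"rotation":[0,0,-0.12],"fingers":-1},{"dp":[-0.685,0.65,0.027],"rotation":[0,0,-0.12],"fingers":-1},{"dp":[-0.685,0.65,0.027],"rotation":[0,0,-0.12],"fingers":-1},{"dp":[-0.685,0.65,0.027],"rotation":[0,0,-0.12],"fingers":-1}]' 30
python3 - <<'E'
from cell import arm
from h import *
import pickle
p=arm.camera_params("wrist"); im=arm.get_image("wrist"); pickle.dump(p,open('w1.pkl','wb')); cv2.imwrite('pics/w1.png',im)
print(rel(arm,[0.605,-0.244,0.079],1.40),arm.observe()["joints"])
E
```

```text
clock: 2.28
position: [0.6053, -0.2439, 0.1993]
ee_rot: [-2.403, -2.023, 0.003]
force: [-1.0, 0.7, -0.2]
width: 0.998
(array([-1.400e-03, -1.000e-04,  1.207e-01]), array([-0.0009,  0.0003,  0.0015])) [ 1.02784313e-03  5.24291602e-01  4.61225566e-01  1.56174031e+00
 -2.50110200e-01  1.11541961e+00  1.92084007e+00]
```

View pics/w1.png

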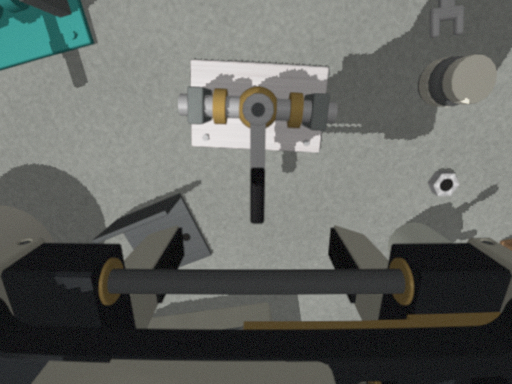

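Run:
```python
from cell import arm
from h import *
import pickle
p=pickle.load(open('w1.pkl','rb')); np.set_printoptions(precision=4,suppress=True)
s=cast(p,[(258,108)],.107)[0]; g=cast(p,[(257,223),(257.5,168)],.107)
print(s,g,g.mean(0)-s,np.linalg.norm(g-s,axis=1),np.arctan2(*(g.mean(0)-s)[1::-1]))
b=cast(p,[(191,61),(328,67),(320,151),(192,146)],.012)
print(b,b.mean(0)); y=b[0]-b[1];print(np.arctan2(-y[0],y[1])); y=b[3]-b[2];print(np.arctan2(-y[0],y[1]), np.arctan2(*(b[3]-b[0])[1::-1]),np.arctan2(*(b[2]-b[1])[1::-1]))
w=cast(p,[(188,105),(336,110)],.055); y=w[0]-w[1];print(w,np.arctan2(y[0],-y[1]))
```

```text
[ 0.5289 -0.229   0.107 ] [[ 0.6346 -0.2479  0.107 ]
 [ 0.5808 -0.2382  0.107 ]] [ 0.0788 -0.0141  0.    ] [0.1074 0.0527] -0.17644038301600348
[[ 0.4666 -0.2951  0.012 ]
 [ 0.4993 -0.1423  0.012 ]
 [ 0.594  -0.1615  0.012 ]
 [ 0.5612 -0.3165  0.012 ]] [ 0.5303 -0.2289  0.012 ]
2.9313189075517134
2.9328883347593204 -0.2216242903060474 -0.20041676968562133
[[ 0.5144 -0.2998  0.055 ]
 [ 0.5453 -0.149   0.055 ]] -0.20181345119421973
```

```bash
python3 -m pendant '[{"dp":[0,0,0],"rotation":[0,0,0.185],"fingers":-1},{"dp":[0,0,0],"rotation":[0,0,0.37],"fingers":-1},{"dp":[0,0,0],"rotation":[0,0,0.555],"fingers":-1},{"dp":[0,0,0],"rotation":[0,0,0.74],"fingers":-1},{"dp":[0,0,0],"rotation":[0,0,0.925],"fingers":-1},{"dp":[0,0,0],"rotation":[0,0,1.11],"fingers":-1},{"dp":[0,0,0],"rotation":[0,0,1.295],"fingers":-1},{"dp":[0,0,0],"rotation":[0,0,1.48],"fingers":-1},{"dp":[0,0,0],"rotation":[0,0,1.665],"fingers":-1},{"dp":[0,0,0],"rotation":[0,0,1.85],"fingers":-1},{"dp":[0,0,0],"rotation":[0,0,2.035],"fingers":-1},{"dp":[0,0,0],"rotation":[0,0,2.22],"fingers":-1},{"dp":[0,0,0],"rotation":[0,0,2.405],"fingers":-1},{"dp":[0,0,0],"rotation":[0,0,2.59],"fingers":-1},{"dp":[0,0,0],"rotation":[0,0,2.775],"fingers":-1},{"dp":[0,0,0],"rotation":[0,0,2.96],"fingers":-1},{"dp":[0,0,0],"rotation":[0,0,3.14],"fingers":-1},{"dp":[0,0,0],"rotation":[0,0,3.14],"fingers":-1}]'
python3 - <<'E'
from cell import arm
from h import *
print(rel(arm,[0.607,-0.243,0.079],1.395-np.pi),arm.observe()["joints"])
E
```

```text
clock: 4.58
position: [0.6058, -0.2403, 0.1997]
ee_rot: [-2.031, 2.396, 0.003]
force: [-0.1, -0.6, 0.1]
width: 1.001
(array([ 0.0026, -0.0018,  0.1207]), array([0.0009, 0.0015, 0.0113])) [-0.37833721  0.79741073  1.25206953  1.59388274 -0.77581508  1.32980171
 -0.75270198]
```

```bash
python3 -m pendant '[{"dp":[0.0026,-0.0018,0.06],"rotation":[0,0,0.01],"fingers":-1},{"dp":[0.0026,-0.0018,0.1],"rotation":[0,0,0.01],"fingers":-1},{"dp":[0.0026,-0.0018,0.12],"rotation":[0,0,0.01],"fingers":-1},{"dp":[0.0026,-0.0018,0.12],"rotation":[0,0,0.01],"fingers":0},{"dp":[0.0026,-0.0018,0.12],"rotation":[0,0,0.01],"fingers":1},{"dp":[0.0026,-0.0018,0.12],"rotation":[0,0,0.01],"fingers":1},{"dp":[0.0026,-0.0018,0.12],"rotation":[0,0,0.01],"fingers":1},{"dp":[0.0026,-0.0018,0.12],"rotation":[0,0,0.01],"fingers":1},{"dp":[0.0026,-0.0018,0.12],"rotation":[0,0,0.01],"fingers":1}]' 30
python3 - <<'E'
from cell import arm
from h import *
o=arm.observe();print(o["joints"])
S=np.array([.529,-.229]);r=o["position"][:2]-S; print(np.hypot(*r),np.arctan2(r[1],r[0]))
for a in np.linspace(0,0.765,7):
    c,s=np.cos(a),np.sin(a); q=S+np.array([[c,-s],[s,c]])@r
    R=Ro.from_rotvec(o["ee_rot"]); print(round(a,3),R.inv().apply(np.r_[q,o["position"][2]]-o["position"]).round(4))
E
```

```text
clock: 5.7
position: [0.607, -0.243, 0.0798]
ee_rot: [-2.019, 2.406, 0.002]
force: [-0.1, 0.5, -0.7]
width: 0.394
[-0.332785    0.91267266  1.14064998  1.70508736 -0.90776391  1.15124014
 -0.66870844]
0.07928811944403225 -0.1777813340332544
0.0 [0. 0. 0.]
0.128 [-0.0101  0.0006  0.    ]
0.255 [-0.02    0.0025  0.    ]
0.382 [-0.0296  0.0056  0.    ]
0.51 [-0.0387  0.01    0.0001]
0.638 [-0.0472  0.0154  0.0001]
0.765 [-0.055   0.0219  0.0001]
```

```bash
python3 -m pendant '[{"dp":[0,0,0],"rotation":[0,0,0],"fingers":1},{"dp":[0,0,0],"rotation":[0,0,0],"fingers":1},{"dp":[0,0,0],"rotation":[0,0,0],"fingers":1},{"dp":[0,0,0],"rotation":[0,0,0],"fingers":1},{"dp":[0,0,0],"rotation":[0,0,0],"fingers":1}]' 35
```

```text
clock: 6.32
position: [0.607, -0.2433, 0.0798]
ee_rot: [-2.019, 2.407, 0.002]
force: [-0.4, -1.4, -2.1]
width: 0.15
```

```bash
python3 -m pendant '[{"dp":[-0.0101,0.0006,0],"rotation":[0,0,-0.128],"fingers":1},{"dp":[-0.02,0.0025,0],"rotation":[0,0,-0.255],"fingers":1},{"dp":[-0.0296,0.0056,0],"rotation":[0,0,-0.382],"fingers":1},{"dp":[-0.0387,0.01,0],"rotation":[0,0,-0.51],"fingers":1},{"dp":[-0.0472,0.0154,0],"rotation":[0,0,-0.638],"fingers":1},{"dp":[-0.055,0.0219,0],"rotation":[0,0,-0.765],"fingers":1},{"dp":[-0.055,0.0219,0],"rotation":[0,0,-0.765],"fingers":1},{"dp":[-0.055,0.0219,0],"rotation":[0,0,-0.765],"fingers":1}]'
python3 - <<'E'
from cell import arm
from h import *
o=arm.observe();print(o["joints"],o["force"])
S=np.array([.529,-.229]);r=o["position"][:2]-S; print(np.hypot(*r),np.arctan2(r[1],r[0])+.208)
x=Ro.from_rotvec(o["ee_rot"]).as_matrix()[:,0]; print(np.arctan2(x[1],x[0])+np.pi/2+.208)
cv2.imwrite('pics/t2.png',arm.get_image("top")[130:240,270:380].repeat(5,0).repeat(5,1))
E
```

```text
clock: 7.32
position: [0.5946, -0.1852, 0.0798]
ee_rot: [-2.769, 1.482, 0.003]
force: [-2.9, -0.0, -0.4]
width: 0.152
[-0.3828115   0.78438495  0.98834975  1.78365815 -0.76881981  1.0153544
 -0.07079927] [-2.85286155 -0.04546231 -0.41364117]
0.07888496188072285 0.7967277095251789
0.796194994730173
```

View pics/t2.png

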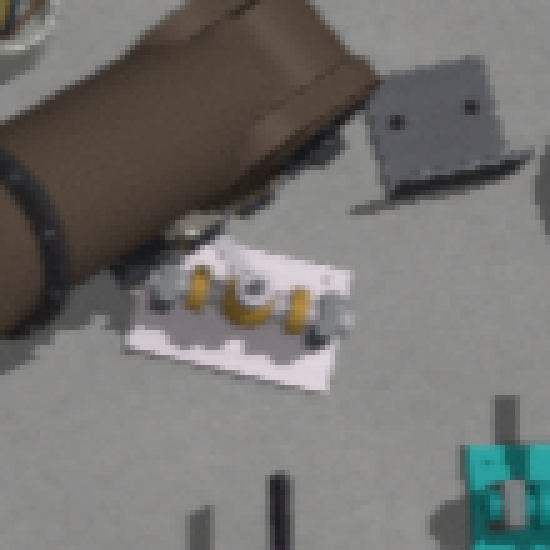

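```bash
python3 -m pendant '[{"dp":[0,0,0],"rotation":[0,0,0],"fingers":-1},{"dp":[0,0,0],"rotation":[0,0,0],"fingers":-1},{"dp":[0,0,0],"rotation":[0,0,0],"fingers":-1},{"dp":[0,0,-0.06],"rotation":[0,0,0],"fingers":-1},{"dp":[0,0,-0.12],"rotation":[0,0,0],"fingers":-1},{"dp":[0,0,-0.15],"rotation":[0,0,0],"fingers":-1},{"dp":[0,0,-0.15],"rotation":[0,0,0],"fingers":-1}]'
python3 - <<'E'
from cell import arm
from h import *
import pickle
o=arm.observe();print(o["joints"],o["force"])
p=arm.camera_params("wrist"); im=arm.get_image("wrist"); pickle.dump(p,open('w2.pkl','wb')); cv2.imwrite('pics/w2.png',im)
cv2.imwrite('pics/t3.png',arm.get_image("top")); cv2.imwrite('pics/s3.png',arm.get_image("scene"))
E
```

```text
clock: 8.25
position: [0.5959, -0.1863, 0.2323]
ee_rot: [-2.768, 1.481, -0.003]
force: [0.3, 0.2, -0.7]
width: 0.859
[-0.45811039  0.63797534  1.13383747  1.62501702 -0.60285019  1.26984252
 -0.19621795] [ 0.31681228  0.15846803 -0.70470586]
```

View pics/t3.png

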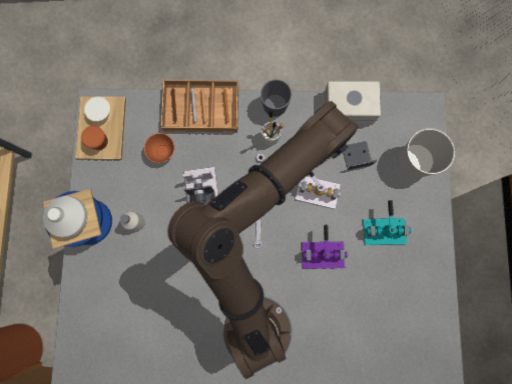

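View pics/s3.png

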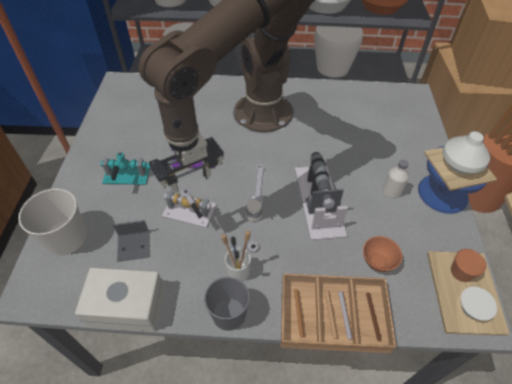

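View pics/w2.png

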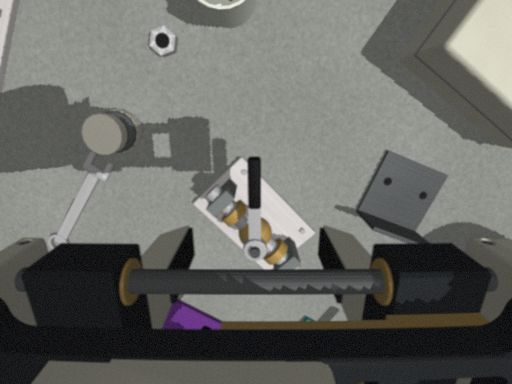

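Run:
```python
from cell import arm
from h import *
import pickle
p=pickle.load(open('w2.pkl','rb'))
s=cast(p,[(256,250)],.107)[0]; g=cast(p,[(254,157),(254.5,207)],.107)
print(s,np.linalg.norm(g-s,axis=1),np.arctan2(*(g.mean(0)-s)[1::-1])+.208, np.arctan2(*(g[0]-g[1])[1::-1])+.208)
print(rel(arm,[0.5,.215,.265],-1.406))
```

```text
[ 0.53315691 -0.22951957  0.107     ] [0.10680433 0.05229784] 0.8208258810303215 0.8055615318735048
(array([-0.3851, -0.1434, -0.035 ]), array([0.0017, 0.0036, 0.4239]))
```

```bash
python3 -m pendant '[{"dp":[-0.05,-0.02,-0.03],"rotation":[0,0,0.05],"fingers":-1},{"dp":[-0.1,-0.037,-0.035],"rotation":[0,0,0.1],"fingers":-1},{"dp":[-0.15,-0.056,-0.035],"rotation":[0,0,0.17],"fingers":-1},{"dp":[-0.2,-0.075,-0.035],"rotation":[0,0,0.22],"fingers":-1},{"dp":[-0.25,-0.093,-0.035],"rotation":[0,0,0.28],"fingers":-1},{"dp":[-0.3,-0.112,-0.035],"rotation":[0,0,0.34],"fingers":-1},{"dp":[-0.35,-0.13,-0.035],"rotation":[0,0,0.39],"fingers":-1},{"dp":[-0.385,-0.143,-0.035],"rotation":[0,0,0.42],"fingers":-1},{"dp":[-0.385,-0.143,-0.035],"rotation":[0,0,0.42],"fingers":-1},{"dp":[-0.385,-0.143,-0.035],"rotation":[0,0,0.42],"fingers":-1}]'
python3 - <<'E'
from cell import arm
from h import *
import pickle
o=arm.observe();print(o["joints"],o["force"])
p=arm.camera_params("wrist"); im=arm.get_image("wrist"); pickle.dump(p,open('w3.pkl','wb')); cv2.imwrite('pics/w3.png',im)
cv2.imwrite('pics/s4.png',arm.get_image("scene"))
E
```

```text
clock: 9.65
position: [0.4994, 0.2139, 0.2643]
ee_rot: [2.399, -2.026, -0.006]
force: [-0.1, 0.0, -0.6]
width: 1.002
[-1.35308523  0.50437513  1.2848874   1.77573415 -0.51086962  1.25772767
 -1.33580649] [-0.13245533  0.01124636 -0.6283443 ]
```

View pics/w3.png

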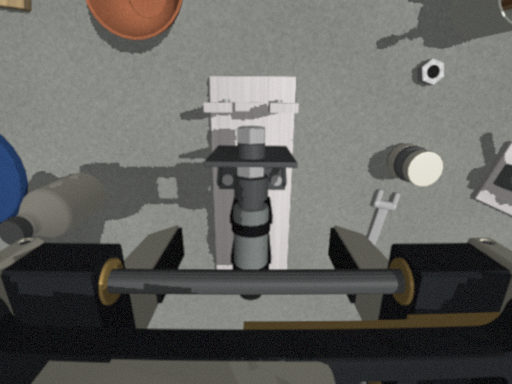

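View pics/s4.png

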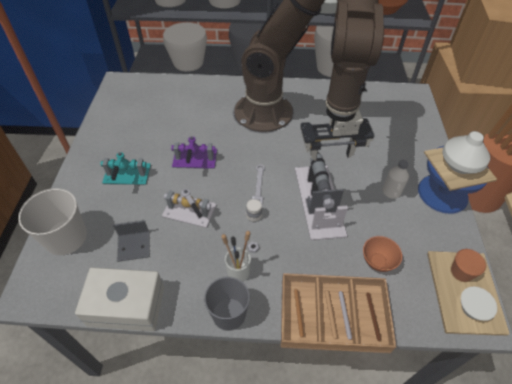

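Run:
```python
import cv2
i=cv2.imread('pics/w3.png')[65:175,190:310]; cv2.imwrite('pics/w3z.png',cv2.resize(i,None,fx=5,fy=5,interpolation=cv2.INTER_CUBIC))
```

```text
(no output)
```

View pics/w3z.png

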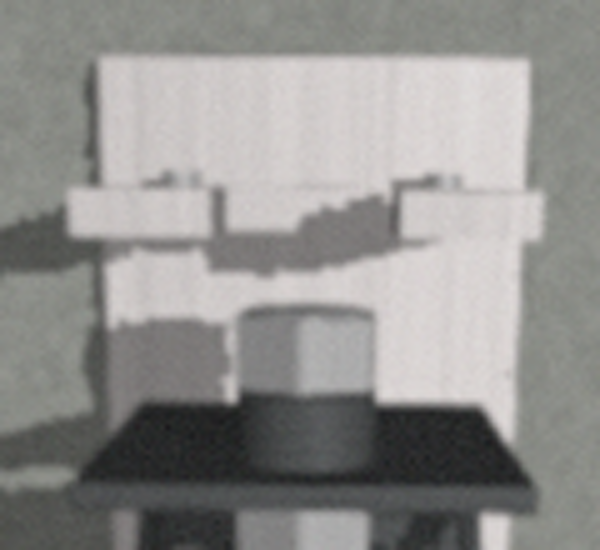

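Run:
```python
from cell import arm
from h import *
import pickle
p=pickle.load(open('w3.pkl','rb')); np.set_printoptions(precision=4,suppress=True)
f=lambda a:np.array(a,float)/5+np.array((190,65))-.4
a=cast(p,f([(82,485),(535,485)]),.13); b=cast(p,f([(66,240),(545,240)]),.115)
print(a,b,np.linalg.norm(a[0]-a[1]),np.linalg.norm(b[0]-b[1]),"gap",np.linalg.norm((a.mean(0)-b.mean(0))[:2]))
for q in(a,b): d=q[0]-q[1]; print(np.arctan2(-d[0],d[1]))
d=(b.mean(0)-a.mean(0));print("mid",(a.mean(0)+b.mean(0))/2,np.arctan2(d[1],d[0]))
h=cast(p,f([(298,312),(298,393)]),.116);print("head top edge",h,h.mean(0))
h=cast(p,f([(240,350),(375,350)]),.108);print("head sides",h,h.mean(0))
m=(a.mean(0)+b.mean(0))/2
print(rel(arm,[m[0],m[1],.20],-np.pi/2+.165))
```

```text
[[0.5136 0.2697 0.13  ]
 [0.5298 0.1751 0.13  ]] [[0.562  0.2814 0.115 ]
 [0.5791 0.1814 0.115 ]] 0.09598257645360198 0.10144044410952634 gap 0.04966450417574479
0.16973273860056665
0.16924625726623432
mid [0.5461 0.2269 0.1225] 0.18279535273073694
head top edge [[0.5555 0.2305 0.116 ]
 [0.5384 0.2277 0.116 ]] [0.547  0.2291 0.116 ]
head sides [[0.5445 0.2419 0.108 ]
 [0.5495 0.2124 0.108 ]] [0.547  0.2272 0.108 ]
(array([-0.0057, -0.0481,  0.0646]), array([0.0028, 0.0026, 0.0015]))
```

```bash
python3 -m pendant '[{"dp":[-0.0057,-0.048,0.02],"rotation":[0,0,0.005],"fingers":-0.4},{"dp":[-0.0057,-0.048,0.06],"rotation":[0,0,0.005],"fingers":-0.4},{"dp":[-0.0057,-0.048,0.1],"rotation":[0,0,0.005],"fingers":-0.4},{"dp":[-0.0057,-0.048,0.1],"rotation":[0,0,0.005],"fingers":-0.4},{"dp":[-0.0057,-0.048,0.1],"rotation":[0,0,0.005],"fingers":-0.4}]' 40
python3 - <<'E'
from cell import arm
from h import *
import pickle
o=arm.observe();print(o["joints"],o["force"])
print(rel(arm,[.5465,.227,.082],-np.pi/2+.169))
p=arm.camera_params("wrist"); im=arm.get_image("wrist"); pickle.dump(p,open('w4.pkl','wb')); cv2.imwrite('pics/w4.png',im)
cv2.imwrite('pics/s5.png',cv2.resize(arm.get_image("scene")[100:250,240:400],None,fx=4,fy=4,interpolation=cv2.INTER_CUBIC))
E
```

```text
clock: 10.38
position: [0.5469, 0.2261, 0.1662]
ee_rot: [-2.391, 2.036, 0.004]
force: [-0.1, 0.3, 1.6]
width: 0.701
[-1.1787578   0.66304858  1.12168916  1.78783406 -0.66385701  1.12752801
 -1.24296305] [-0.08769869  0.25670783  1.64214712]
(array([-0.0008,  0.0001,  0.0842]), array([ 0.0012,  0.0026, -0.0089]))
```

View pics/w4.png

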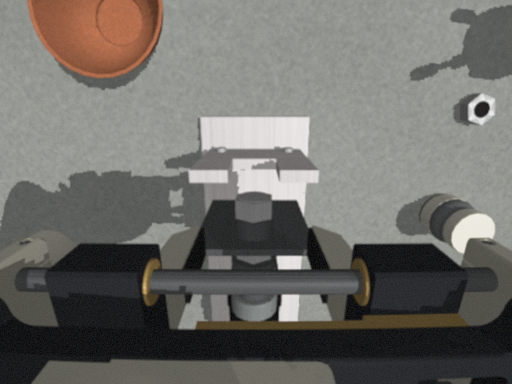

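View pics/s5.png

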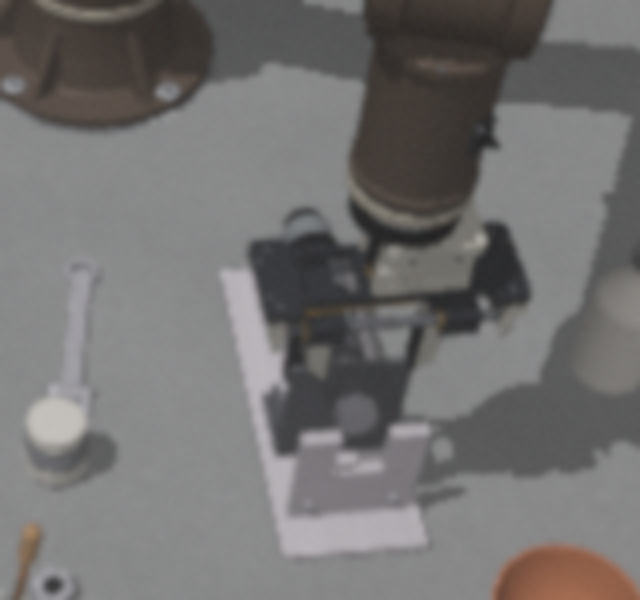

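Run:
```python
from h import *
import pickle
p=pickle.load(open('w4.pkl','rb'))
c,s=np.cos(.169),np.sin(.169); X=[]
for x,y,z in [(-25,50,130),(-25,-50,130),(25,50,115),(25,-50,115),(8,0,117),(-8,0,117)]:
    X.append([.5465+(c*x-s*y)/1e3,.227+(s*x+c*y)/1e3,z/1e3])
P=proj(p,X); print(P.round(1))
i=cv2.imread('pics/w4.png')
for q in P: cv2.circle(i,(int(round(q[0])),int(round(q[1]))),1,(0,0,255),-1)
cv2.imwrite('pics/w4p.png',cv2.resize(i[110:270,170:340],None,fx=3.5,fy=3.5))
```

```text
[[190.5 249.3]
 [318.5 248.6]
 [189.6 182.5]
 [318.5 181.6]
 [254.2 203.5]
 [254.4 222.2]]
```

View pics/w4p.png

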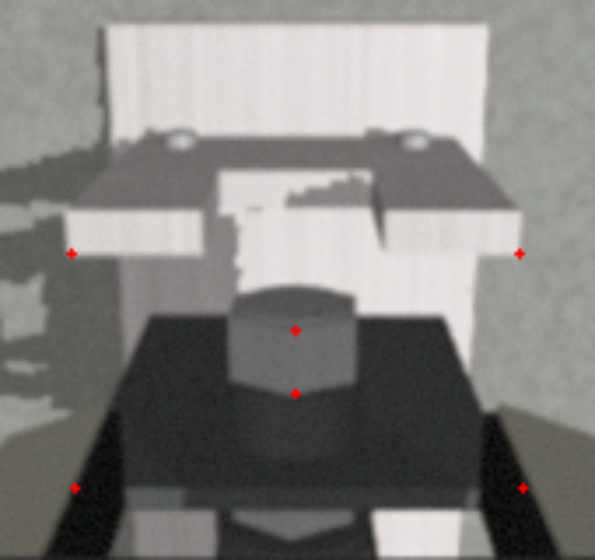

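```bash
python3 -m pendant '[{"dp":[-0.001,0,0.03],"rotation":[0,0,-0.008],"fingers":-0.4},{"dp":[-0.001,0,0.06],"rotation":[0,0,-0.008],"fingers":-0.4},{"dp":[-0.001,0,0.084],"rotation":[0,0,-0.008],"fingers":-0.4},{"dp":[-0.001,0,0.084],"rotation":[0,0,-0.008],"fingers":-0.4},{"dp":[-0.001,0,0.084],"rotation":[0,0,-0.008],"fingers":-0.4}]' 40
python3 - <<'E'
from cell import arm
from h import *
o=arm.observe();print(o["joints"],o["force"],rel(arm,[.5465,.227,.082],-np.pi/2+.169))
E
```

```text
clock: 11.1
position: [0.5479, 0.2281, 0.0842]
ee_rot: [-2.398, 2.023, 0.002]
force: [0.3, -0.2, 0.9]
width: 0.701
[-1.12041553  0.74777986  1.01945365  1.86198598 -0.77279636  0.98607948
 -1.15709158] [ 0.27328086 -0.18697784  0.89587609] (array([0.0009, 0.0015, 0.0022]), array([-0.002 ,  0.0037,  0.0001]))
```

Free of contact; now close firmly.

```bash
python3 -m pendant '[{"dp":[0.001,0.0015,0.002],"rotation":[0,0,0],"fingers":1},{"dp":[0.001,0.0015,0.002],"rotation":[0,0,0],"fingers":1},{"dp":[0.001,0.0015,0.002],"rotation":[0,0,0],"fingers":1},{"dp":[0.001,0.0015,0.002],"rotation":[0,0,0],"fingers":1},{"dp":[0.001,0.0015,0.002],"rotation":[0,0,0],"fingers":1},{"dp":[0.001,0.0015,0.002],"rotation":[0,0,0],"fingers":1},{"dp":[0.001,0.0015,0.002],"rotation":[0,0,0],"fingers":1},{"dp":[0.001,0.0015,0.002],"rotation":[0,0,0],"fingers":1},{"dp":[0.001,0.0015,0.002],"rotation":[0,0,0],"fingers":1},{"dp":[0.001,0.0015,0.002],"rotation":[0,0,0],"fingers":1},{"dp":[0.001,0.0015,0.002],"rotation":[0,0,0],"fingers":1},{"dp":[0.001,0.0015,0.002],"rotation":[0,0,0],"fingers":1}]' 45
python3 - <<'E'
from cell import arm
from h import *
o=arm.observe();print(o["width"]*92,o["force"],o["ft_torque"],rel(arm,[.5465,.227,.082],-np.pi/2+.169))
cv2.imwrite('pics/w5.png',arm.get_image("wrist"))
cv2.imwrite('pics/s6.png',cv2.resize(arm.get_image("scene")[150:250,150:360],None,fx=3.6,fy=3.6,interpolation=cv2.INTER_CUBIC))
cv2.imwrite('pics/t6.png',arm.get_image("top"))
E
```

```text
clock: 12.6
position: [0.5466, 0.227, 0.0822]
ee_rot: [-2.398, 2.023, 0.002]
force: [0.8, 2.6, 0.3]
width: 0.32
29.468152433641052 [0.826572   2.6377634  0.34352948] [ 0.63240504  0.06567555 -0.23900396] (array([-0.    ,  0.0001,  0.0002]), array([-0.0022,  0.0038,  0.0002]))
```

View pics/w5.png

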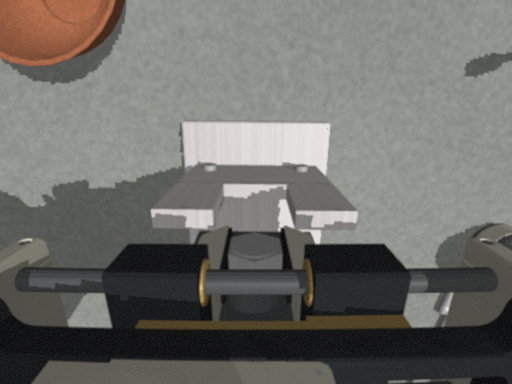

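View pics/s6.png

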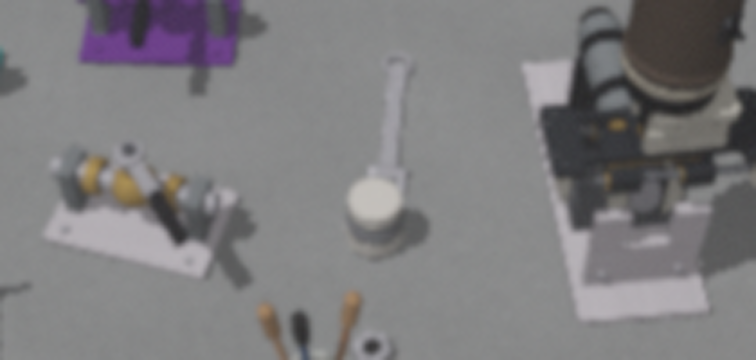

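View pics/t6.png

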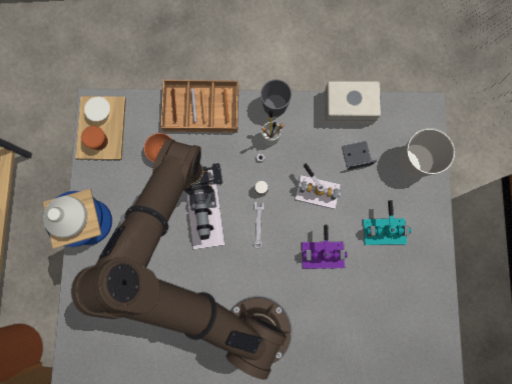

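The wrist view shows the head clamped between the pads at about (255, 250). The opening is 29.5 mm, which matches the 30 mm flats. The lever is still at half open in the scene and top views. I'll hold for a second and check that it's steady.

```bash
python3 -m pendant '[{"dp":[0,0,0],"rotation":[0,0,0],"fingers":1},{"dp":[0,0,0],"rotation":[0,0,0],"fingers":1},{"dp":[0,0,0],"rotation":[0,0,0],"fingers":1},{"dp":[0,0,0],"rotation":[0,0,0],"fingers":1},{"dp":[0,0,0],"rotation":[0,0,0],"fingers":1},{"dp":[0,0,0],"rotation":[0,0,0],"fingers":1},{"dp":[0,0,0],"rotation":[0,0,0],"fingers":1},{"dp":[0,0,0],"rotation":[0,0,0],"fingers":1},{"dp":[0,0,0],"rotation":[0,0,0],"fingers":1},{"dp":[0,0,0],"rotation":[0,0,0],"fingers":1}]' 45
python3 - <<'E'
from cell import arm
from h import *
o=arm.observe();print(o["width"]*92,o["force"],o["ft_torque"])
a=cv2.imread('pics/w5.png');b=arm.get_image("wrist");cv2.imwrite('pics/w6.png',b)
print(cv2.absdiff(a,b)[225:300,225:290].mean())
t=arm.camera_params("top"); im=cv2.imread('pics/t6.png')[150:215,285:350]
cv2.imwrite('pics/t6z.png',cv2.resize(im,None,fx=8,fy=8,interpolation=cv2.INTER_CUBIC))
i=cv2.resize(b[220:310,200:310],None,fx=5,fy=5);cv2.imwrite('pics/w6z.png',i)
E
```

```text
clock: 14.0
position: [0.5466, 0.227, 0.0822]
ee_rot: [-2.398, 2.023, 0.002]
force: [0.9, 3.2, 0.8]
width: 0.321
29.55752328502952 [0.91675707 3.20299813 0.78036812] [ 0.62888532  0.03925632 -0.2565708 ]
2.833641025641026
```

View pics/t6z.png

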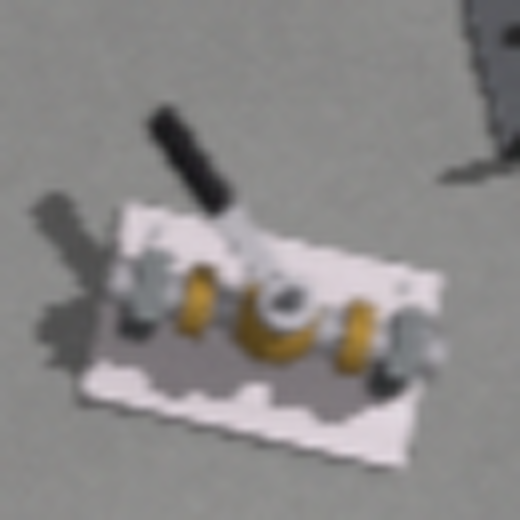

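View pics/w6z.png

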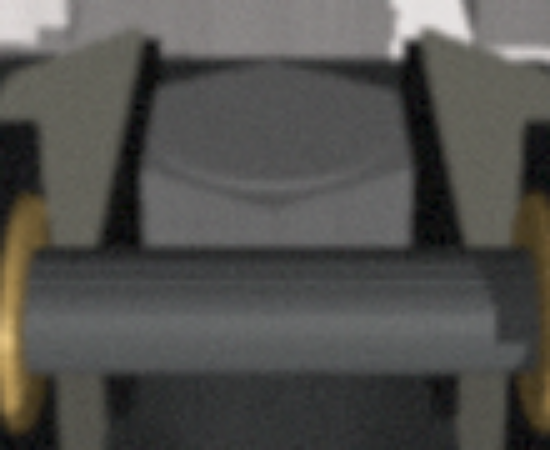

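Flats are flush on the pads, nothing is moving, and the lever is at about 45°. Handing in.

```bash
python3 -c "
from cell import arm
print(arm.sign_off())"
```

```text
the job is handed in; nothing more can be done
None
```

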